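# Dispense one chocolate bar with the two-stage trigger

## Task

Slide the open white tub along the table until it stands centred under the mouth of the bar dispenser, and let go of it. Then press the dispenser's trigger only as far as its pressure point, so that the gate stands open, and pause there for two seconds; then press on through the second stage to the stop, so that the bar drops into the tub, and let the trigger spring back. Do not lift the tub, do not touch the chocolate bar, and leave the other things where they stand.

Things in the scene. Friction and masses are not known exactly. Their poses are not given: they have to be found in the camera images.
- dispenser: Bar dispenser of bare metal on a black foot, fixed to the table, 0.20 m high. Origin on the table; -x points out of its mouth (towards the robot), y along the mouth, z up. Chute 121 mm wide (y), from the lip at x = -24 mm back to x = 160 mm, underside 104 mm up so that the tub fits below; foot and column at x = 90 to 185 mm. Gate guides rise to 211 mm at the lip.
- drop_point (a point): Point on the table below the mouth, 60 mm from the dispenser's origin along its -x axis (36 mm in front of the lip): the place for the tub's origin. Axes as the dispenser's.
- trigger_pad (a point): Centre of the top of the black ribbed pad, 36 x 36 mm, at the front end of the trigger, a lever on top of the dispenser. At rest about 201 mm above the table and at x = +37 mm, y = 0 of the dispenser; the roof behind and below it is 152 mm high. Pressed down it sinks about 13 mm to the pressure point and another 20 mm to the stop.
- trigger (a joint): Angle of the trigger lever, rad: 0 at rest, 0.16 at the pressure point (pad about 13 mm down), 0.40 at the stop (pad about 33 mm down). First stage: light spring, 2 to 4 N on the pad. At 0.16 the lever meets a preloaded plunger and gives no further until about 10 N; second stage to the stop takes 10 to 16 N. Springs back when released. It lifts the gate.
- gate (a joint): Height of the steel gate plate in the mouth, m: 0 closed, 0.027 (just clear of the bar) at the pressure point, 0.067 at the stop.
- pusher (a joint): Travel of the pusher behind the chocolate bar, m: 0 home and through the first stage; driven by the second stage to 0.050 at the stop. The bar falls over the lip at 0.03 to 0.045.
- clear_tub: Plain white open food tub, 169 (its x) x 187 (its y) x 88 mm high, 0.09 to 0.18 kg, walls tapering in to the bottom (about 120 x 150 mm). Origin: near the centre of its underside. Left or right of the mouth, yaw within 0.2 rad of the world axes; push it low on its side wall (79 mm from the origin at 20 to 30 mm up), or from inside near its front.
- choc_bar: Brown chocolate bar, 31 x 105 x 24 mm, 55 g, lying in the chute along the dispenser's y; origin: centre of its underside.
- basket_tin: Bystander: food tin, 75 mm across, 58 mm high, on the other side of the mouth from the tub. Origin: centre of its underside.
- cream_tin: Bystander: small tin, 66 mm across, 82 mm high, at the front of the table to the right. Origin: centre of its underside.
- star_cutter: Bystander: star-shaped biscuit cutter, 56 x 59 x 23 mm, at the front of the table. Origin: centre of its underside.
- spatula: Bystander: small spatula with a black handle, 39 x 172 x 17 mm, lying at the front of the table to the left. Origin: centre of its underside.
Not all that is in view belongs to the job. There is more than one size of the dispenser; the job needs the larger.

How it is judged:
By the outcome, as a careful person would: the job done as asked, in the order asked, and still so for the second after the job is handed in, with the robot touching nothing.
It also fails if it takes over 72 s, if anything falls off the work surface, if the arm or the gripper's body presses on something with over 40 N, if the wrist force passes 120 N, or if a joint passes its speed limit or range.

## Robot

A 6-joint arm with a two-finger parallel gripper is mounted at the origin on a cart in front of the work surface, level with it; the furniture and walls round the work are solid. World frame = base frame: x ahead of the robot, y to its left, z up, the work surface at z = 0. Lengths are in m, angles in rad, forces in N, time in s.
With the tool pointing down it reaches from about 0.4 to 0.825 m from the base axis. Payload 7 kg.
Tool frame: the origin (TCP) lies at the very end of the fingers, on their centre line; the grasp point (between the pads) lies arm.grip_point_offset behind it (arm.grip_point_offset is the distance from the TCP to the grasp point, in m); z points along the fingers, y is the line along which they close (so a half turn about z gives the same grasp; the last joint's range is limited). The gripper opens to 88 mm and grips with 3 to 60 N. Pads are 19 mm wide; open, the fingers measure 130 mm over their backs; the gripper's body (78 mm by 193 mm) begins 47 mm behind the grasp point.
Start: joints at [-0.892, 0.359, 0.012, 0, -1.224, -0.288], TCP at [0.257, -0.624, 0.199] pointing down, gripper open.
Joint ranges: [-3.07, 3.07], [-1.43, 2.12], [-1.02, 1.25], [-3.03, 1.67], [-3.05, -0], [-3.03, 3.03]. Speed limits (rad/s): [2.39, 2.39, 3.01, 3.14, 3.14, 3.14].

## Interface

Orientations are given as [roll, pitch, yaw] about the fixed x, y, z axes, in that order (R = Rz(yaw) Ry(pitch) Rx(roll)).
In Python, from station import arm gives the robot as it stands.
- The arm moves only by the shell command python3 -m crank 'ROWS' [OPENING] [FORCE]. ROWS is JSON, a list of rows, each an object of numbers: "dx", "dy", "dz": the shift along the tool's x, y, z in cm; "wx", "wy", "wz": the turn, a rotation vector about the tool's x, y, z in degrees. A call has exactly 10 rows; each row is the pose to reach, as a shift and turn from the pose commanded when the call began, along the tool's axes at that moment; what a row does not reach only later rows make up. A row lasts 1/8 s, in which the tool goes at most 62.5 mm and 10.7 degrees, less where a joint would pass 70% of its speed; a pose out of reach is approached as far as the arm can. A call with a gripper value outside its range is refused whole. OPENING is the finger opening in cm, from 0 to 8.76, set as the call begins (- or left out, the last holds). The fingers move at their own pace and stop on an object; FORCE is the grip in N (left out, the last holds). Time passes only in rows, so rows that repeat a pose let the fingers close, or fill a call up. It gives the time, the measured TCP pose, the force, the opening and the grip force at its end, in the units of the state.
- arm.get_state(): the state, without advancing time (a new reading comes with each control period).
- arm.grab_frame(name): name is "scene" or "top" or "wrist"; returns the picture (480x640x3 uint8, red, green, blue); there is no depth.
- arm.calibration(name): a dict with "fx", "fy", "cx", "cy" (pixels), "dist_coeffs" ([k1, k2, p1, p2, k3] as OpenCV has them; the pictures are not rectified), "world_from_camera" (4x4, takes a point from camera to world coordinates). Camera axes: x right, y down, z forward; pixel columns grow to the right and rows downward; lengths in m; the calibration is good to about 2 mm. A picture is of the moment at which its call begins: read the wrist's pose just before it. calibration takes no time and is no camera call; for the wrist camera it gives the pose at the moment of the call.
- arm.job_done(): hands the job in; it is judged then, once.
Trained networks look in the newest picture that a camera, given by its name, has taken for a name from the list of things; names that differ only in an ending like _2 or _b are one class to them, and where a whole thing is asked for, a point or a joint stands for the part that bears it (a point fixed in the world has none). Each returns a list of dicts, best first, with "confidence" (0 to 1); they miss things now and then, are a little off and sometimes report something else, mostly with a low value. They report only what shows in the picture. A call takes as long as a camera call. They do not tell look-alikes from the thing itself.
- arm.find_in(camera, query): "centre" ([x, y, z] in m, in world coordinates, good to about 4 mm: the middle of the surface that is visible of it).
- arm.masks_of(camera, query): "pixels" (480x640 bool, what is visible of it).
- arm.mark_of(camera, query): "centre" ([x, y, z] in m, in world coordinates, good to about 4 mm: a listed point, or the origin of a listed thing).
The state is a dict: "t": time; "q": joint angles; "qd": joint speeds; "joint_efforts": joint torques, N m; "eef_pos": TCP position; "ee_rot": TCP orientation; "force": force on the tool from outside, world axes, zero at the start; "moment": the same for the moment, N m; "width": finger opening in m; "gripper_force": force on a finger pad.
Only numpy, scipy, OpenCV 4.12 (cv2) and the standard library are available. Lean on these libraries where they do the work, as an engineer would, in place of code of your own. Each camera call takes 0.05 s, during which the arm holds its last target. There are 200 camera calls.

## Working session

There is one attempt and no reset: what is moved stays moved. The work goes in short steps, Python scripts to look and compute and a shell command to move; the robot and the scene stay as the last step left them, time stands still between calls to the robot, and variables do not carry over. Pictures are saved under pics/ and viewed, at most 10 in all, crops included, and the job is handed in when it is done.

```bash
ls; mkdir -p pics; python3 - <<'E'
from station import arm
import cv2,numpy as np
print(arm.get_state(), arm.grip_point_offset)
for c in ["scene","top"]:
    im=arm.grab_frame(c); cv2.imwrite(f"pics/{c}0.png",im[:,:,::-1])
    for n in ["dispenser","drop_point","trigger_pad","clear_tub","basket_tin","choc_bar"]:
        for f in (arm.mark_of,arm.find_in):
            print(c,n,f.__name__,[(np.round(d["centre"],3).tolist(),round(d["confidence"],2)) for d in f(c,n)])
E
```

```text
pics
{'t': 0.0, 'q': array([-8.91904093e-01,  3.59351327e-01,  1.10832458e-02, -3.42381542e-04,
       -1.22410649e+00, -2.88110270e-01]), 'qd': array([ 1.00861634e-03, -2.57697399e-03,  8.81625030e-05,  4.78729611e-04,
        2.25414369e-04, -1.80751404e-04]), 'joint_efforts': array([-3.52452393e-03, -5.82719135e+01,  2.93039149e+01,  6.99730396e+00,
        6.58247009e-03, -1.91410527e-04]), 'eef_pos': array([ 0.25689294, -0.62363698,  0.19815774]), 'ee_rot': array([ 3.13998799e+00, -1.39888056e-04, -2.75092717e+00]), 'force': array([-0.57167055, -0.01178969,  0.15872273]), 'moment': array([-0.02270374, -0.03053904,  0.04146892]), 'gripper_force': 0.0, 'width': 0.08788563810856558} 0.0188
scene dispenser call [([0.677, 0.035, 0.207], 0.73)]
scene dispenser call [([0.383, 0.381, 0.097], 0.94), ([0.716, 0.052, 0.131], 0.89)]
scene drop_point call []
scene drop_point call [([0.381, 0.388, 0.101], 0.7), ([0.718, 0.055, 0.133], 0.65), ([0.619, 0.036, 0.136], 0.3)]
scene trigger_pad call [([0.68, 0.031, 0.208], 0.58), ([0.366, 0.378, 0.142], 0.48)]
scene trigger_pad call [([0.384, 0.375
[... 461 characters left out ...]
l [([0.708, 0.034, 0.148], 0.85), ([0.398, 0.363, 0.112], 0.78), ([0.706, 0.03, 0.195], 0.58)]
top drop_point call []
top drop_point call [([0.709, 0.036, 0.15], 0.96), ([0.398, 0.359, 0.105], 0.62)]
top trigger_pad call [([0.684, 0.034, 0.202], 0.81), ([0.366, 0.378, 0.143], 0.5)]
top trigger_pad call [([0.388, 0.374, 0.139], 0.87), ([0.709, 0.028, 0.198], 0.6), ([0.642, 0.039, 0.136], 0.47)]
top clear_tub call [([0.559, -0.209, 0.0], 0.98)]
top clear_tub call [([0.574, -0.22, -0.0], 0.85)]
top basket_tin call [([0.553, 0.272, -0.001], 0.8)]
top basket_tin call [([0.547, 0.272, 0.052], 0.79)]
top choc_bar call [([0.643, 0.038, 0.112], 0.68)]
top choc_bar call [([0.394, 0.034, 0.024], 0.64)]
```

View pics/scene0.png

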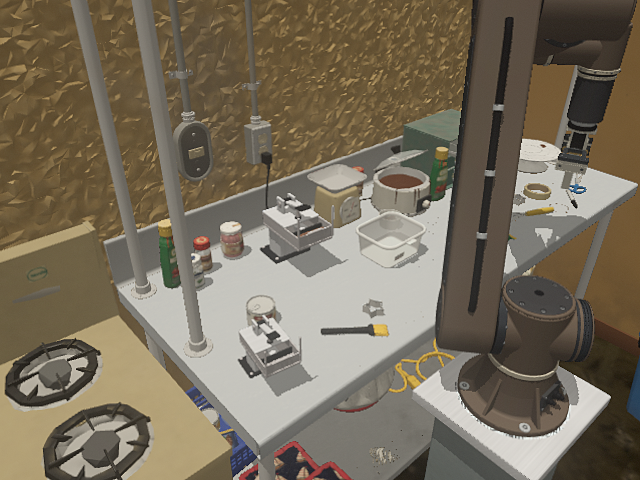

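View pics/top0.png

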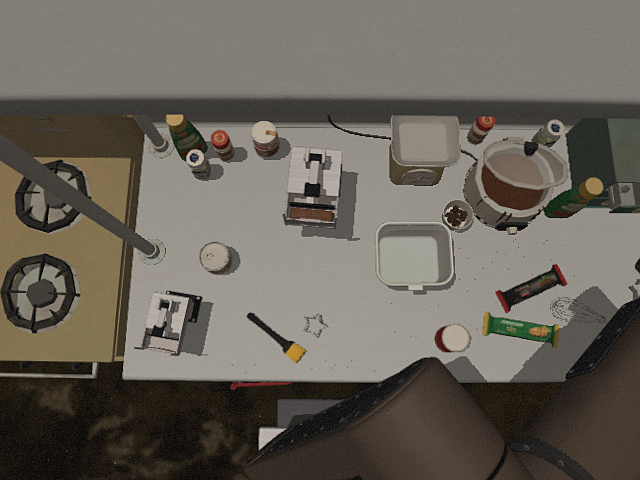

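The top view shows the larger dispenser at about (315,190) with the tub to its right at (415,255). The small look-alike is at (170,322), and a bowl stands close to the tub at (458,215). Next I'll measure the tub's pose, the dispenser's yaw and the bowl.

```bash
cat > h.py <<'E'
from station import arm
import cv2,numpy as np
def proj(c,px,z):
    k=arm.calibration(c);K=np.array([[k["fx"],0,k["cx"]],[0,k["fy"],k["cy"]],[0,0,1]])
    u=cv2.undistortPoints(np.float64(px).reshape(-1,1,2),K,np.array(k["dist_coeffs"]))[:,0]
    T=np.array(k["world_from_camera"]);d=np.c_[u,np.ones(len(u))]@T[:3,:3].T
    return T[:3,3]+d*((z-T[2,3])/d[:,2])[:,None]
def uv(c,P):
    k=arm.calibration(c);K=np.array([[k["fx"],0,k["cx"]],[0,k["fy"],k["cy"]],[0,0,1]])
    T=np.linalg.inv(np.array(k["world_from_camera"]))
    return cv2.projectPoints(np.float64(P).reshape(-1,1,3),cv2.Rodrigues(T[:3,:3])[0],T[:3,3],K,np.array(k["dist_coeffs"]))[0][:,0]
def tub(c="top"):
    for d in arm.masks_of(c,"clear_tub")[:1]:
        m=d["pixels"].astype(np.uint8);ys,xs=np.nonzero(m)
        P=proj(c,np.c_[xs,ys],0.088)[:,:2]
        r=cv2.minAreaRect(np.float32(P));print("tub rect",r,d["confidence"])
    for i in range(2): arm.grab_frame(c);print("mark",[(np.round(d["centre"],4).tolist(),round(d["confidence"],2)) for d in arm.mark_of(c,"clear_tub")[:1]])
E
python3 - <<'E'
from h import *
im=arm.grab_frame("top");tub()
for i in range(4):
    arm.grab_frame("top")
    for n in ["dispenser","trigger_pad","choc_bar"]:
        print(n,[(np.round(d["centre"],4).tolist(),round(d["confidence"],2)) for d in arm.mark_of("top",n)])
# bowl, tub mouth points
print("bowl",proj("top",[[458,215],[443,215],[473,215],[458,230]],0.03)[:,:2])
cr=im[130:300,270:480];s=3.5
big=cv2.resize(cr,None,fx=s,fy=s,interpolation=cv2.INTER_CUBIC)
def line(P,col):
    p=((uv("top",P)-[270,130])*s).astype(int);cv2.polylines(big,[p.reshape(-1,1,2)],True,col,1)
for yaw,col in((0,(255,0,0)),(-.08,(0,255,0))):
    R=np.array([[np.cos(yaw),-np.sin(yaw)],[np.sin(yaw),np.cos(yaw)]])
    Q=np.array([[-.024,-.06],[-.024,.06],[.16,.06],[.16,-.06]])@R.T+[.640,.037]
    line(np.c_[Q,np.full(4,.152)],col)
cv2.imwrite("pics/c1.png",big[:,:,::-1]);print(big.shape)
E
```

```text
tub rect ((0.553004801273346, -0.2090524137020111), (0.16423997282981873, 0.18704433739185333), 0.42627277970314026) 0.75
mark [([0.5579, -0.208, -0.0002], 0.71)]
mark [([0.5566, -0.212, 0.0004], 0.67)]
dispenser [([0.3464, 0.3803, 0.001], 0.93), ([0.6433, 0.0387, -0.0032], 0.92), ([0.6838, 0.0325, 0.2024], 0.47)]
trigger_pad [([0.6831, 0.0317, 0.2016], 0.91), ([0.372, 0.3783, 0.141], 0.79)]
choc_bar [([0.6413, 0.0361, 0.1134], 0.72)]
dispenser [([0.6415, 0.0376, -0.0037], 0.75), ([0.3418, 0.3768, 0.001], 0.61)]
trigger_pad [([0.3705, 0.3746, 0.143], 0.64), ([0.6869, 0.031, 0.2], 0.62), ([0.6414, 0.0371, -0.0033], 0.29)]
choc_bar [([0.6423, 0.0377, 0.1141], 0.68)]
dispenser [([0.6408, 0.0358, -0.0028], 0.76), ([0.3446, 0.3772, 0.0026], 0.69)]
trigger_pad [([0.367, 0.3759, 0.1412], 0.76), ([0.6838, 0.0328, 0.203], 0.67)]
choc_bar []
dispenser [([0.3449, 0.3794, 0.0026], 0.98), ([0.6429, 0.0376, -0.0022], 0.96), ([0.6421, 0.0381, 0.1132], 0.21)]
trigger_pad [([0.6843, 0.032, 0.2036], 0.55), ([0.3705, 0.3772, 0.1429], 0.5)]
choc_bar [([0.6437, 0.0377, 0.1124], 0.68)]
bowl [[ 0.67128113 -0.33779581]
 [ 0.67096651 -0.29908684]
 [ 0.67160288 -0.37658977]
 [ 0.63142801 -0.33551937]]
(595, 735, 3)
```

View pics/c1.png

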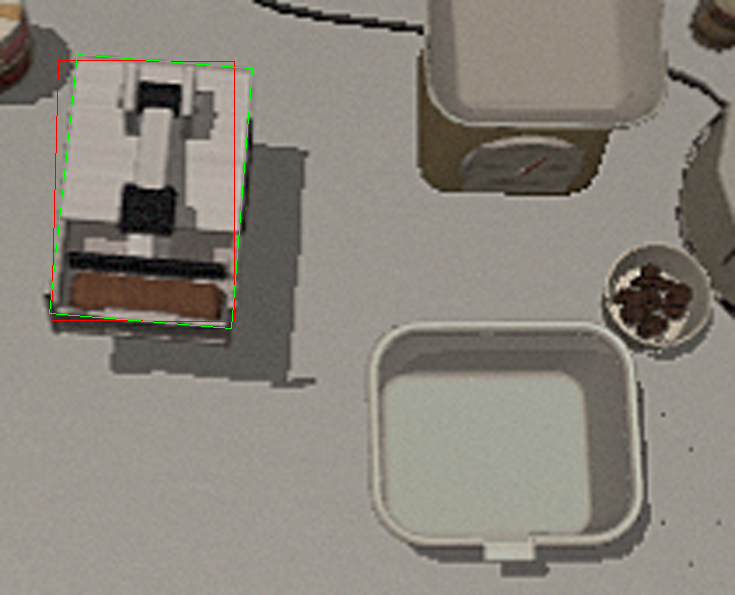

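The green outline (yaw −0.08 rad) fits the chute, so the dispenser is at about (0.642, 0.037) and the drop point at (0.582, 0.042). I'll push on the tub's right wall with open fingers tilted 30° under the rim, moving along the dispenser's y axis.

```bash
cat >> h.py <<'E'
from scipy.spatial.transform import Rotation as Ro
YAW=-.08; xp=np.array([np.cos(YAW),np.sin(YAW),0]); yp=np.array([-np.sin(YAW),np.cos(YAW),0]); D=np.array([.642,.0373,0]); DP=D-.06*xp
def rot(tilt):  # tool y=-x', tool z down leaning to +y' by tilt deg
    t=np.deg2rad(tilt);z=np.sin(t)*yp-np.cos(t)*np.array([0,0,1]);y=-xp
    return np.c_[np.cross(y,z),y,z]
def delta(p,R):
    s=arm.get_state();R0=Ro.from_euler("xyz",s["ee_rot"]).as_matrix()
    print("now",s["t"],s["eef_pos"],"F",s["force"]);print("cm",np.round(R0.T@(np.array(p)-s["eef_pos"])*100,2),"deg",np.round(np.rad2deg(Ro.from_matrix(R0.T@R).as_rotvec()),2))
E
python3 - <<'E'
from h import *
print("pot",proj("top",[[500,230],[480,220]],.12)); print(DP)
delta([.525,-.335,.20],rot(30))
E
```

```text
pot [[ 0.60790994 -0.41040807  0.12      ]
 [ 0.63215712 -0.36423932  0.12      ]]
[0.5821919  0.04209488 0.        ]
now 2.4 [ 0.25708425 -0.62408121  0.1990888 ] F [ 0.65118801  1.00345107 -0.53372993]
cm [-35.78  16.52  -0.09] deg [-16.48 -26.89 -61.52]
```

```bash
python3 - <<'E'
from h import *
delta([.495,-.335,.20],rot(30))
E
python3 -m crank '[{"dx":-3,"dy":1.5,"wx":-1.6,"wy":-2.7,"wz":-6.1},{"dx":-6,"dy":3.0,"wx":-3.3,"wy":-5.4,"wz":-12.3},{"dx":-10,"dy":4.5,"wx":-5,"wy":-8,"wz":-18.5},{"dx":-14,"dy":6.0,"wx":-6.6,"wy":-10.8,"wz":-24.6},{"dx":-18,"dy":8,"wx":-8.2,"wy":-13.5,"wz":-30.8},{"dx":-22,"dy":10,"wx":-9.9,"wy":-16.1,"wz":-36.9},{"dx":-25,"dy":12,"wx":-11.5,"wy":-18.8,"wz":-43},{"dx":-28,"dy":13.5,"wx":-13.2,"wy":-21.5,"wz":-49.2},{"dx":-31,"dy":15,"wx":-14.8,"wy":-24.2,"wz":-55.4},{"dx":-33,"dy":17.7,"wx":-16.5,"wy":-26.9,"wz":-61.5}]' 8.76
python3 - <<'E'
from h import *
delta([.495,-.33,.03],rot(30))
E
```

```text
now 2.4 [ 0.25708425 -0.62408121  0.1990888 ] F [ 0.65118801  1.00345107 -0.53372993]
cm [-33.01  17.67  -0.09] deg [-16.48 -26.89 -61.52]
now 2.4 [ 0.25708425 -0.62408121  0.1990888 ] F [ 0.65118801  1.00345107 -0.53372993]
cm [-33.2   18.13  16.91] deg [-16.48 -26.89 -61.52]$[0]: bad value
```

```bash
python3 -m crank '[{"dx":-3,"dy":1.5,"dz":0,"wx":-1.6,"wy":-2.7,"wz":-6.1},{"dx":-6,"dy":3.0,"dz":0,"wx":-3.3,"wy":-5.4,"wz":-12.3},{"dx":-10,"dy":4.5,"dz":0,"wx":-5,"wy":-8,"wz":-18.5},{"dx":-14,"dy":6.0,"dz":0,"wx":-6.6,"wy":-10.8,"wz":-24.6},{"dx":-18,"dy":8,"dz":0,"wx":-8.2,"wy":-13.5,"wz":-30.8},{"dx":-22,"dy":10,"dz":0,"wx":-9.9,"wy":-16.1,"wz":-36.9},{"dx":-25,"dy":12,"dz":0,"wx":-11.5,"wy":-18.8,"wz":-43},{"dx":-28,"dy":13.5,"dz":0,"wx":-13.2,"wy":-21.5,"wz":-49.2},{"dx":-31,"dy":15,"dz":0,"wx":-14.8,"wy":-24.2,"wz":-55.4},{"dx":-33,"dy":17.7,"dz":0,"wx":-16.5,"wy":-26.9,"wz":-61.5}]' 8.76
python3 - <<'E'
from h import *
delta([.495,-.33,.03],rot(30))
E
```

```text
t: 3.65
eef_pos: [0.4957, -0.334, 0.1986]
ee_rot: [-3.141, 0.526, -1.647]
force: [-0.1, 0.0, -1.0]
width: 0.0872
gripper_force: 0.0
now 3.65 [ 0.49566816 -0.3340366   0.1986421 ] F [-0.08480094  0.01969595 -1.04333863]
cm [ 8.12  0.11 14.79] deg [0.06 0.11 0.18]
```

```bash
python3 - <<'E'
from h import *
im=arm.grab_frame("top");cv2.imwrite("pics/t2.png",im[:,:,::-1])
print([(d["centre"],d["confidence"]) for c in ("top","scene") for _ in [arm.grab_frame(c)] for d in arm.mark_of(c,"cream_tin")])
im=arm.grab_frame("scene");cv2.imwrite("pics/s2.png",cv2.resize(im[90:290,320:560],None,fx=3,fy=3)[:,:,::-1])
E
```

```text
[([0.3642, -0.3018, 0.0001], 0.58)]
```

View pics/s2.png

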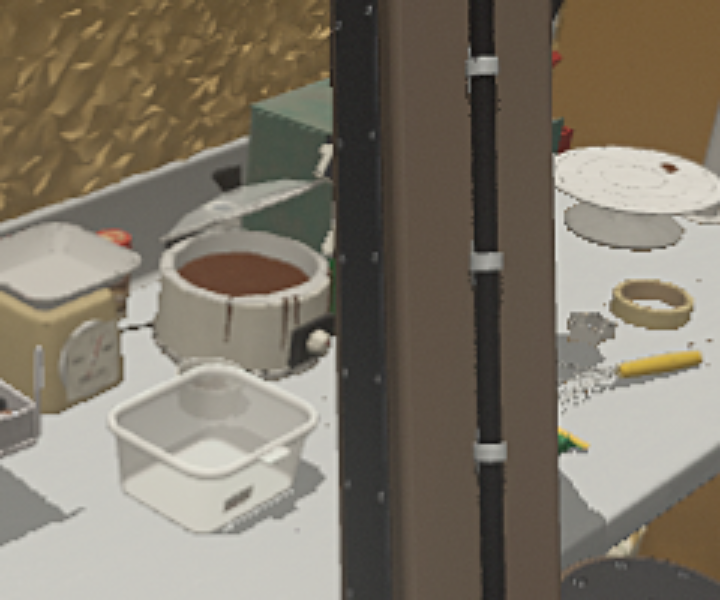

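The tin at (0.364, −0.302) and the pot (knob near 0.61, −0.41) leave too little room for the gripper body beside the tub. I'll push from inside with a vertical tool for the first part, then finish from outside once the tub is clear of them.

```bash
python3 - <<'E'
from h import *
delta([.5565,-.185,.15],rot(0))
E
```

```text
now 3.95 [ 0.49452973 -0.33545199  0.19924676] F [-0.79223951 -0.16064912  0.76794649]
cm [-10.97  -4.95  12.01] deg [-1.000e-02  2.996e+01 -9.000e-02]
```

```bash
python3 -m crank '[{"dx":-3,"dy":-1,"dz":-1.7,"wx":0,"wy":7,"wz":0},{"dx":-6,"dy":-2.5,"dz":-1,"wx":0,"wy":15,"wz":0},{"dx":-9,"dy":-4,"dz":5,"wx":0,"wy":23,"wz":0},{"dx":-11,"dy":-5,"dz":8,"wx":0,"wy":30,"wz":0},{"dx":-11,"dy":-5,"dz":11,"wx":0,"wy":30,"wz":0},{"dx":-11,"dy":-5,"dz":12,"wx":0,"wy":30,"wz":0},{"dx":-11,"dy":-5,"dz":12,"wx":0,"wy":30,"wz":0},{"dx":-11,"dy":-5,"dz":12,"wx":0,"wy":30,"wz":0},{"dx":-11,"dy":-5,"dz":12,"wx":0,"wy":30,"wz":0},{"dx":-11,"dy":-5,"dz":12,"wx":0,"wy":30,"wz":0}]' 4
python3 - <<'E'
from h import *
delta([.5565,-.185,.032],rot(0))
tub()
E
```

```text
t: 5.2
eef_pos: [0.5572, -0.1848, 0.1506]
ee_rot: [-3.141, 0.0, -1.652]
force: [-0.7, -0.1, -0.7]
width: 0.0401
gripper_force: 0.0
now 5.2 [ 0.55717782 -0.1847921   0.15063723] F [-0.66376534 -0.07307877 -0.7233428 ]
cm [ 0.03  0.07 11.86] deg [-0.03  0.02 -0.09]
tub rect ((0.5542029142379761, -0.2101287841796875), (0.1618627905845642, 0.18909260630607605), 0.42796674370765686) 0.61
mark [([0.5552, -0.212, -0.0014], 0.78)]
mark [([0.5577, -0.2096, -0.0004], 0.63)]
```

```bash
python3 -m crank '[{"dx":0,"dy":0,"dz":4,"wx":0,"wy":0,"wz":0},{"dx":0,"dy":0,"dz":8,"wx":0,"wy":0,"wz":0},{"dx":0,"dy":0,"dz":10.5,"wx":0,"wy":0,"wz":0},{"dx":0,"dy":0,"dz":11.8,"wx":0,"wy":0,"wz":0},{"dx":0,"dy":0,"dz":11.8,"wx":0,"wy":0,"wz":0},{"dx":-1,"dy":0,"dz":11.8,"wx":0,"wy":0,"wz":0},{"dx":-2,"dy":0,"dz":11.8,"wx":0,"wy":0,"wz":0},{"dx":-3,"dy":0,"dz":11.8,"wx":0,"wy":0,"wz":0},{"dx":-4,"dy":0,"dz":11.8,"wx":0,"wy":0,"wz":0},{"dx":-5,"dy":0,"dz":11.8,"wx":0,"wy":0,"wz":0}]'
python3 -m crank '[{"dx":-1,"dy":0,"dz":0,"wx":0,"wy":0,"wz":0},{"dx":-2,"dy":0,"dz":0,"wx":0,"wy":0,"wz":0},{"dx":-3,"dy":0,"dz":0,"wx":0,"wy":0,"wz":0},{"dx":-4,"dy":0,"dz":0,"wx":0,"wy":0,"wz":0},{"dx":-4.8,"dy":0,"dz":0,"wx":0,"wy":0,"wz":0},{"dx":-5.5,"dy":0,"dz":0,"wx":0,"wy":0,"wz":0},{"dx":-5.8,"dy":0,"dz":0,"wx":0,"wy":0,"wz":0},{"dx":-5.8,"dy":0,"dz":0,"wx":0,"wy":0,"wz":0},{"dx":-5,"dy":0,"dz":0,"wx":0,"wy":0,"wz":0},{"dx":-4,"dy":0,"dz":0,"wx":0,"wy":0,"wz":0}]'
python3 - <<'E'
from h import *
im=arm.grab_frame("top");cv2.imwrite("pics/t3.png",cv2.resize(im[130:340,270:500],None,fx=2.6,fy=2.6)[:,:,::-1])
tub()
E
```

```text
t: 6.7
eef_pos: [0.5613, -0.1334, 0.0325]
ee_rot: [-3.141, 0.0, -1.651]
force: [1.4, -1.8, 1.1]
width: 0.0402
gripper_force: 0.7
t: 7.95
eef_pos: [0.5641, -0.0949, 0.0321]
ee_rot: [3.141, 0.0, -1.651]
force: [-0.1, -0.5, 0.3]
width: 0.0397
gripper_force: 0.0
tub rect ((0.546478271484375, -0.14114701747894287), (0.16136792302131653, 0.1944235861301422), 0.3259443938732147) 0.98
mark [([0.5512, -0.1419, -0.0027], 0.77)]
mark [([0.5534, -0.1436, -0.0036], 0.82)]
```

View pics/t3.png

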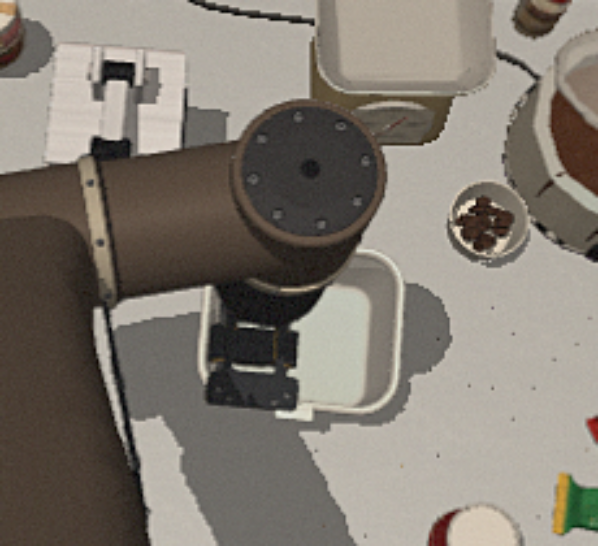

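```bash
python3 -m crank '[{"dx":1,"dy":0,"dz":0,"wx":0,"wy":0,"wz":0},{"dx":1,"dy":0,"dz":-4,"wx":0,"wy":0,"wz":0},{"dx":1,"dy":0,"dz":-8,"wx":0,"wy":0,"wz":0},{"dx":5,"dy":0,"dz":-11,"wx":0,"wy":0,"wz":0},{"dx":9,"dy":0,"dz":-11,"wx":0,"wy":0,"wz":0},{"dx":13,"dy":0,"dz":-11,"wx":0,"wy":0,"wz":0},{"dx":16,"dy":0,"dz":-11,"wx":0,"wy":0,"wz":0},{"dx":16,"dy":0,"dz":-11,"wx":0,"wy":0,"wz":0},{"dx":16,"dy":0,"dz":-11,"wx":0,"wy":0,"wz":0},{"dx":16,"dy":0,"dz":-11,"wx":0,"wy":0,"wz":0}]'
python3 - <<'E'
from h import *
im=arm.grab_frame("top");cv2.imwrite("pics/t4.png",cv2.resize(im[130:340,270:500],None,fx=2.6,fy=2.6)[:,:,::-1])
tub();tub()
print((np.array([.556,-.143,0])-DP)@np.c_[xp,yp])
delta([.54,-.25,.14],rot(30))
E
```

```text
t: 9.5
eef_pos: [0.5516, -0.2531, 0.1422]
ee_rot: [3.141, 0.0, -1.65]
force: [-0.3, 0.7, -0.4]
width: 0.0403
gripper_force: 0.0
tub rect ((0.5541968941688538, -0.21827901899814606), (0.1535329669713974, 0.0495181567966938), 8.201311111450195) 0.73
mark []
mark []
tub rect ((0.5554118156433105, -0.21851089596748352), (0.1508481800556183, 0.05221371352672577), 8.72479248046875) 0.82
mark []
mark []
[-0.01131633 -0.18659601]
now 10.05 [ 0.55150518 -0.25370226  0.1421699 ] F [-0.23918098  0.21013267 -0.42348578]
cm [-0.28  1.18  0.22] deg [ 0.000e+00 -2.998e+01 -1.000e-02]
```

View pics/t4.png

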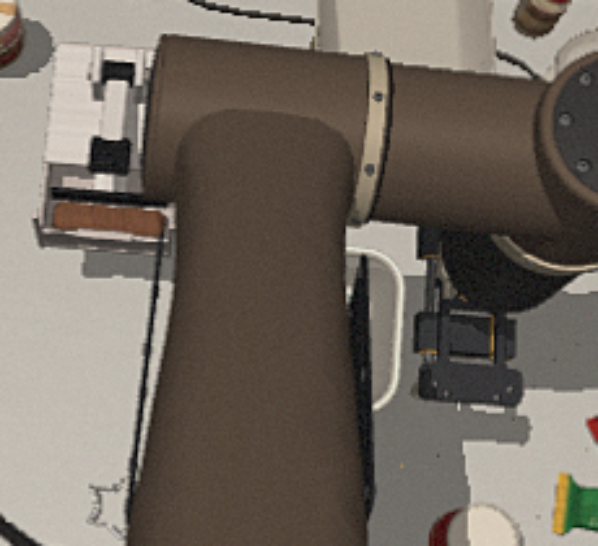

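```bash
python3 - <<'E'
from h import *
for c in ("scene","wrist"):
    im=arm.grab_frame(c);cv2.imwrite(f"pics/{c}5.png",im[:,:,::-1])
    print(c,[(np.round(d["centre"],4).tolist(),round(d["confidence"],2)) for _ in range(2) for d in arm.mark_of(c,"clear_tub")])
E
```

```text
scene [([0.5537, -0.1416, -0.0016], 0.89), ([0.5537, -0.1416, -0.0016], 0.89)]
wrist [([0.5537, -0.144, 0.0016], 0.76), ([0.5537, -0.144, 0.0016], 0.76)]
```

View pics/wrist5.png

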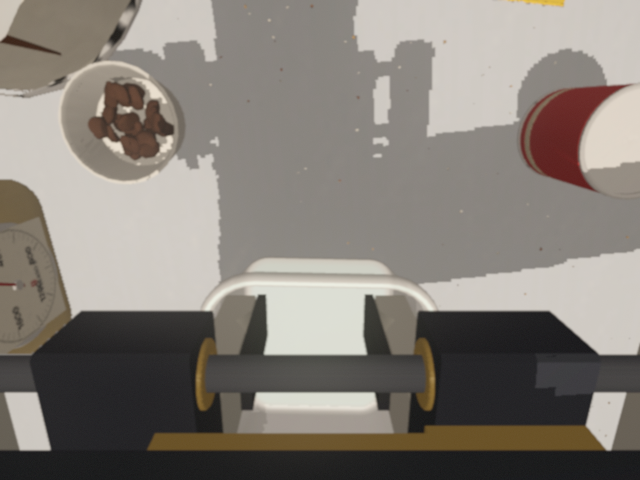

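```bash
python3 - <<'E'
from h import *
delta([.564,-.144,.032],rot(0))
E
```

```text
now 10.35 [ 0.55142615 -0.25378854  0.14213709] F [ 1.52578448 -0.62051521 -0.1707003 ]
cm [-11.04  -0.37  11.02] deg [ 0.01  0.02 -0.02]
```

```bash
python3 -m crank '[{"dx":-5,"dy":-0.2,"dz":0,"wx":0,"wy":0,"wz":0},{"dx":-9,"dy":-0.4,"dz":0,"wx":0,"wy":0,"wz":0},{"dx":-11,"dy":-0.4,"dz":1,"wx":0,"wy":0,"wz":0},{"dx":-11,"dy":-0.4,"dz":5,"wx":0,"wy":0,"wz":0},{"dx":-11,"dy":-0.4,"dz":9,"wx":0,"wy":0,"wz":0},{"dx":-11,"dy":-0.4,"dz":11,"wx":0,"wy":0,"wz":0},{"dx":-11,"dy":-0.4,"dz":11,"wx":0,"wy":0,"wz":0},{"dx":-11,"dy":-1,"dz":11,"wx":0,"wy":0,"wz":0},{"dx":-11,"dy":-1.5,"dz":11,"wx":0,"wy":0,"wz":0},{"dx":-11,"dy":-1.8,"dz":11,"wx":0,"wy":0,"wz":0}]'
python3 -m crank '[{"dx":0,"dy":-0.3,"dz":0,"wx":0,"wy":0,"wz":0},{"dx":0,"dy":-0.6,"dz":0,"wx":0,"wy":0,"wz":0},{"dx":0,"dy":-0.9,"dz":0,"wx":0,"wy":0,"wz":0},{"dx":0,"dy":-1.2,"dz":0,"wx":0,"wy":0,"wz":0},{"dx":0,"dy":-1.5,"dz":0,"wx":0,"wy":0,"wz":0},{"dx":0,"dy":-1.5,"dz":0,"wx":0,"wy":0,"wz":0},{"dx":0,"dy":-0.5,"dz":0,"wx":0,"wy":0,"wz":0},{"dx":0,"dy":0,"dz":0,"wx":0,"wy":0,"wz":0},{"dx":0,"dy":0,"dz":-4,"wx":0,"wy":0,"wz":0},{"dx":0,"dy":0,"dz":-8,"wx":0,"wy":0,"wz":0}]'
python3 -m crank '[{"dx":2,"dy":0,"dz":-3,"wx":0,"wy":0,"wz":0},{"dx":6,"dy":1,"dz":-3,"wx":0,"wy":-7,"wz":0},{"dx":9,"dy":2,"dz":-3,"wx":0,"wy":-15,"wz":0},{"dx":11,"dy":3,"dz":-3,"wx":0,"wy":-22,"wz":0},{"dx":12.3,"dy":4,"dz":-3,"wx":0,"wy":-30,"wz":0},{"dx":12.3,"dy":4,"dz":-3,"wx":0,"wy":-30,"wz":0},{"dx":12.3,"dy":4,"dz":-3,"wx":0,"wy":-30,"wz":0},{"dx":12.3,"dy":4,"dz":-3,"wx":0,"wy":-30,"wz":0},{"dx":12.3,"dy":4,"dz":-3,"wx":0,"wy":-30,"wz":0},{"dx":12.3,"dy":4,"dz":-3,"wx":0,"wy":-30,"wz":0}]' 6
python3 - <<'E'
from h import *
for i in range(3):
  for c in ("scene","wrist","top"):
    arm.grab_frame(c)
    print(c,[(np.round(d["centre"],4).tolist(),np.round((d["centre"]-DP)@np.c_[xp,yp],4),round(d["confidence"],2)) for d in arm.mark_of(c,"clear_tub")])
E
```

```text
t: 11.6
eef_pos: [0.5793, -0.1456, 0.0331]
ee_rot: [-3.14, 0.001, -1.651]
force: [-0.9, 0.7, 0.0]
width: 0.0401
gripper_force: 0.0
t: 12.85
eef_pos: [0.5773, -0.1456, 0.1129]
ee_rot: [3.14, 0.0, -1.651]
force: [1.4, 0.3, -0.1]
width: 0.0401
gripper_force: 0.0
t: 14.1
eef_pos: [0.5289, -0.264, 0.1427]
ee_rot: [-3.141, 0.523, -1.649]
force: [-0.3, 0.4, -0.4]
width: 0.0599
gripper_force: 0.0
scene [([0.5541, -0.142, -0.0004], array([-0.0133, -0.1858]), 0.87)]
wrist [([0.5569, -0.145, 0.0023], array([-0.0103, -0.1885]), 0.76), ([0.3966, 0.0344, -0.0027], array([-0.1844, -0.0225]), 0.27)]
top [([0.5544, -0.1422, -0.0008], array([-0.013 , -0.1859]), 0.92)]
scene [([0.5558, -0.1443, -0.003], array([-0.0114, -0.1879]), 0.58)]
wrist [([0.5545, -0.1457, 0.0018], array([-0.0126, -0.1894]), 0.76)]
top [([0.5575, -0.1413, -0.0012], array([-0.01  , -0.1848]), 0.97)]
scene [([0.5568, -0.1431, -0.0022], array([-0.0105, -0.1866]), 0.57)]
wrist [([0.5543, -0.1426, 0.0019], array([-0.013 , -0.1863]), 0.79)]
top [([0.556, -0.1415, -0.0038], array([-0.0114, -0.1851]), 0.77)]
```

```bash
python3 - <<'E'
from h import *
delta([.548,-.264,.028],rot(30))
delta(DP-.088*yp-.02*xp+[0,0,.028],rot(30))
E
```

```text
now 15.0 [ 0.52848738 -0.26493353  0.1421547 ] F [0.28156592 0.51626419 0.53666468]
cm [ 5.5  -1.94 10.01] deg [ 0.    0.02 -0.02]
now 15.0 [ 0.52848738 -0.26493353  0.1421547 ] F [0.28156592 0.51626419 0.53666468]
cm [-13.54  -0.9   21.01] deg [ 0.    0.02 -0.02]
```

```bash
python3 -m crank '[{"dx":2,"dy":-1.9,"dz":4,"wx":0,"wy":0,"wz":0},{"dx":4,"dy":-1.9,"dz":8,"wx":0,"wy":0,"wz":0},{"dx":5.5,"dy":-1.9,"dz":10,"wx":0,"wy":0,"wz":0},{"dx":5.5,"dy":-1.9,"dz":10,"wx":0,"wy":0,"wz":0},{"dx":4.2,"dy":-1.9,"dz":10.75,"wx":0,"wy":0,"wz":0},{"dx":2.9,"dy":-1.9,"dz":11.5,"wx":0,"wy":0,"wz":0},{"dx":1.6,"dy":-1.9,"dz":12.25,"wx":0,"wy":0,"wz":0},{"dx":0.3,"dy":-1.9,"dz":13,"wx":0,"wy":0,"wz":0},{"dx":-1,"dy":-1.9,"dz":13.75,"wx":0,"wy":0,"wz":0},{"dx":-2.3,"dy":-1.9,"dz":14.5,"wx":0,"wy":0,"wz":0}]'
python3 -m crank '[{"dx":-1.3,"dy":-0.1,"dz":0.75,"wx":0,"wy":0,"wz":0},{"dx":-2.6,"dy":-0.3,"dz":1.5,"wx":0,"wy":0,"wz":0},{"dx":-3.9,"dy":-0.5,"dz":2.25,"wx":0,"wy":0,"wz":0},{"dx":-5.2,"dy":-0.7,"dz":3,"wx":0,"wy":0,"wz":0},{"dx":-6.5,"dy":-0.8,"dz":3.75,"wx":0,"wy":0,"wz":0},{"dx":-7.8,"dy":-0.9,"dz":4.5,"wx":0,"wy":0,"wz":0},{"dx":-9.1,"dy":-1,"dz":5.25,"wx":0,"wy":0,"wz":0},{"dx":-10,"dy":-1,"dz":5.77,"wx":0,"wy":0,"wz":0},{"dx":-10,"dy":-1,"dz":5.77,"wx":0,"wy":0,"wz":0},{"dx":-10,"dy":-1,"dz":5.77,"wx":0,"wy":0,"wz":0}]'
python3 - <<'E'
from h import *
for i in range(2):
  for c in ("scene","wrist","top"):
    im=arm.grab_frame(c)
    print(c,[(np.round(d["centre"],4).tolist(),np.round((d["centre"]-DP)@np.c_[xp,yp],4),round(d["confidence"],2)) for d in arm.mark_of(c,"clear_tub")])
s=arm.get_state();print((s["eef_pos"]-DP)@np.c_[xp,yp])
a=arm.grab_frame("top")[130:340,200:400];b=arm.grab_frame("wrist")
cv2.imwrite("pics/t6.png",np.hstack([cv2.resize(a,(400,420)),cv2.resize(b,(400,420))])[:,:,::-1])
E
```

```text
t: 16.25
eef_pos: [0.5549, -0.1732, 0.0282]
ee_rot: [3.142, 0.524, -1.651]
force: [-0.1, -1.2, 1.2]
width: 0.06
gripper_force: 0.4
t: 17.5
eef_pos: [0.574, -0.0601, 0.0282]
ee_rot: [3.141, 0.524, -1.651]
force: [0.2, 0.2, -0.1]
width: 0.0601
gripper_force: 0.0
scene [([0.577, 0.0191, -0.0037], array([-0.0033, -0.0233]), 0.91), ([0.6808, 0.0328, 0.2044], array([ 0.099 , -0.0014]), 0.71)]
wrist [([0.5756, 0.0196, 0.0016], array([-0.0048, -0.0229]), 0.71)]
top [([0.5765, 0.0222, -0.0029], array([-0.0041, -0.0203]), 0.85)]
scene [([0.5788, 0.0207, -0.0025], array([-0.0017, -0.0216]), 0.8)]
wrist [([0.5747, 0.0178, -0.0007], array([-0.0055, -0.0248]), 0.7)]
top [([0.5777, 0.0172, 0.0011], array([-0.0025, -0.0252]), 0.71)]
[ 4.76851492e-05 -1.02468667e-01]
```

View pics/t6.png

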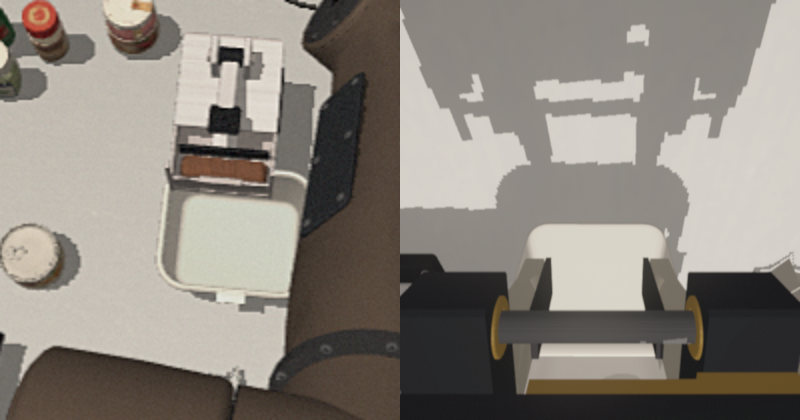

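```bash
python3 -m crank '[{"dx":-0.35,"dy":-0.1,"dz":0.2,"wx":0,"wy":0,"wz":0},{"dx":-0.7,"dy":-0.2,"dz":0.4,"wx":0,"wy":0,"wz":0},{"dx":-1.04,"dy":-0.3,"dz":0.6,"wx":0,"wy":0,"wz":0},{"dx":-1.4,"dy":-0.45,"dz":0.8,"wx":0,"wy":0,"wz":0},{"dx":-1.7,"dy":-0.6,"dz":0.98,"wx":0,"wy":0,"wz":0},{"dx":-1.95,"dy":-0.7,"dz":1.12,"wx":0,"wy":0,"wz":0},{"dx":-1.95,"dy":-0.7,"dz":1.12,"wx":0,"wy":0,"wz":0},{"dx":-1,"dy":-0.7,"dz":0.58,"wx":0,"wy":0,"wz":0},{"dx":1,"dy":-0.7,"dz":-0.58,"wx":0,"wy":0,"wz":0},{"dx":3,"dy":-0.7,"dz":-1.7,"wx":0,"wy":0,"wz":0}]'
python3 - <<'E'
from h import *
L=[]
for i in range(3):
  for c in ("scene","wrist","top"):
    im=arm.grab_frame(c)
    for d in arm.mark_of(c,"clear_tub")[:1]:
        print(c,np.round((d["centre"]-DP)@np.c_[xp,yp],4),round(d["confidence"],2));L.append((d["centre"]-DP)@np.c_[xp,yp])
print(np.median(L,0))
L=[]
for i in range(2):
  for c in ("scene","top"):
    arm.grab_frame(c)
    for d in arm.mark_of(c,"trigger_pad"):
        if d["centre"][2]>.18: L.append(d["centre"])
print(L)
P=D+.037*xp+[0,0,.201];print("pad",P)
delta([.50,-.12,.30],rot(0))
E
```

```text
t: 19.45
eef_pos: [0.5781, -0.0971, 0.0279]
ee_rot: [3.142, 0.524, -1.651]
force: [0.0, 0.1, 0.2]
width: 0.06
gripper_force: 0.0
scene [ 0.0017 -0.0027] 0.9
wrist [ 0.0028 -0.0041] 0.79
top [ 0.0036 -0.0005] 0.97
scene [0.0031 0.0025] 0.69
wrist [ 0.0022 -0.0048] 0.56
top [-0.0007 -0.0013] 0.56
scene [ 0.0042 -0.0007] 0.72
wrist [ 0.0034 -0.0052] 0.67
top [-0.0006 -0.0004] 0.69
[ 0.0028433  -0.00125434]
[[0.6801, 0.0332, 0.2074], [0.6851, 0.033, 0.2024], [0.6805, 0.0327, 0.2047], [0.6848, 0.0328, 0.2007]]
pad [0.67888166 0.03434316 0.201     ]
now 20.75 [ 0.5782471  -0.09494256  0.02784464] F [-0.92570691 -0.5848014  -0.07907334]
cm [-10.91   7.61 -25.13] deg [ 1.000e-02  3.002e+01 -2.000e-02]
```

```bash
python3 - <<'E'
from h import *
print(arm.get_state()["q"])
R=rot(0)
for s in (1,-1):
    Rn=np.c_[-s*xp*-1*-1, s*yp*-1*-1, [0,0,-1.]] if 0 else np.c_[np.cross(s*yp,[0,0,-1.]),s*yp,[0,0,-1.]]
    delta([.578,-.095,.29],Rn)
E
python3 -m crank '[{"dx":0,"dy":0,"dz":0,"wx":0,"wy":0,"wz":0},{"dx":2,"dy":0,"dz":-4,"wx":0,"wy":0,"wz":0},{"dx":0,"dy":0,"dz":-10,"wx":0,"wy":0,"wz":0},{"dx":-2.5,"dy":0,"dz":-15,"wx":0,"wy":5,"wz":0},{"dx":-7,"dy":0,"dz":-20,"wx":0,"wy":12,"wz":0},{"dx":-10,"dy":0,"dz":-22,"wx":0,"wy":20,"wz":0},{"dx":-13,"dy":0,"dz":-22.7,"wx":0,"wy":30,"wz":0},{"dx":-13,"dy":0,"dz":-22.7,"wx":0,"wy":30,"wz":0},{"dx":-13,"dy":0,"dz":-22.7,"wx":0,"wy":30,"wz":0},{"dx":-13,"dy":0,"dz":-22.7,"wx":0,"wy":30,"wz":0}]' 0
```

```text
[-0.23091184  0.50331983 -0.09240456 -0.57762997 -1.13346092  0.44278764]
now 20.75 [ 0.5782471  -0.09494256  0.02784464] F [-0.92570691 -0.5848014  -0.07907334]
cm [-13.11   0.03 -22.7 ] deg [23.54 23.52 87.72]
now 20.75 [ 0.5782471  -0.09494256  0.02784464] F [-0.92570691 -0.5848014  -0.07907334]
cm [-13.11   0.03 -22.7 ] deg [-23.53  23.54 -87.77]
t: 22.0
eef_pos: [0.5778, -0.0972, 0.2888]
ee_rot: [3.14, 0.001, -1.653]
force: [0.6, 0.0, 0.5]
width: 0.0006
gripper_force: 0.0
```

```bash
python3 -m crank '[{"dx":-1.5,"dy":-1,"dz":0,"wx":0,"wy":0,"wz":10},{"dx":-3,"dy":-2,"dz":0,"wx":0,"wy":0,"wz":20},{"dx":-5,"dy":-3,"dz":0,"wx":0,"wy":0,"wz":30},{"dx":-7,"dy":-4,"dz":0,"wx":0,"wy":0,"wz":40},{"dx":-9,"dy":-5,"dz":0,"wx":0,"wy":0,"wz":50},{"dx":-11,"dy":-7,"dz":0,"wx":0,"wy":0,"wz":60},{"dx":-13,"dy":-9,"dz":0,"wx":0,"wy":0,"wz":70},{"dx":-13.8,"dy":-9.3,"dz":1,"wx":0,"wy":0,"wz":80},{"dx":-13.8,"dy":-9.3,"dz":3.5,"wx":0,"wy":0,"wz":90},{"dx":-13.8,"dy":-9.3,"dz":3.5,"wx":0,"wy":0,"wz":90}]'
python3 - <<'E'
from h import *
P=D+.04*xp+[0,0,.201];s=arm.get_state()
R=np.c_[np.cross(yp,[0,0,-1.]),yp,[0,0,-1.]];print(s["q"],s["force"]);delta(P,R)
L=[]
for c in ("scene","top","wrist","scene"):
    arm.grab_frame(c);print(c,[(np.round(d["centre"],4).tolist(),round(d["confidence"],2)) for n in ("trigger_pad","clear_tub") for d in arm.mark_of(c,n)])
E
```

```text
t: 23.25
eef_pos: [0.681, 0.0317, 0.2515]
ee_rot: [-3.141, -0.005, 3.059]
force: [0.6, -0.3, 0.4]
width: 0.0003
gripper_force: 0.0
[ 3.30788051e-01  3.48527070e-01  1.15792137e-01 -1.51669429e-03
 -1.34327641e+00 -1.98385817e+00] [ 0.64710932 -0.27567002  0.42712129]
now 23.25 [0.68099778 0.03169813 0.25148725] F [ 0.64710932 -0.27567002  0.42712129]
cm [-0.09  0.25  5.05] deg [-0.04 -0.31 -0.15]
scene [([0.6825, 0.0347, 0.2066], 0.55), ([0.3666, 0.3769, 0.1395], 0.47), ([0.5821, 0.0382, -0.0012], 0.73)]
top [([0.3695, 0.375, 0.143], 0.63), ([0.6829, 0.0292, 0.2027], 0.57), ([0.5832, 0.0406, 0.0016], 0.76)]
wrist [([0.5837, 0.0335, 0.0008], 0.6)]
scene [([0.68, 0.0351, 0.2046], 0.69), ([0.3675, 0.3763, 0.145], 0.54), ([0.5826, 0.0427, -0.0019], 0.76)]
```

```bash
python3 -m crank '[{"dx":0,"dy":0.2,"dz":2,"wx":0,"wy":0,"wz":0},{"dx":0,"dy":0.2,"dz":3.5,"wx":0,"wy":0,"wz":0},{"dx":0,"dy":0.2,"dz":4.2,"wx":0,"wy":0,"wz":0},{"dx":0,"dy":0.2,"dz":4.6,"wx":0,"wy":0,"wz":0},{"dx":0,"dy":0.2,"dz":5,"wx":0,"wy":0,"wz":0},{"dx":0,"dy":0.2,"dz":5.2,"wx":0,"wy":0,"wz":0},{"dx":0,"dy":0.2,"dz":5.4,"wx":0,"wy":0,"wz":0},{"dx":0,"dy":0.2,"dz":5.6,"wx":0,"wy":0,"wz":0},{"dx":0,"dy":0.2,"dz":5.8,"wx":0,"wy":0,"wz":0},{"dx":0,"dy":0.2,"dz":5.8,"wx":0,"wy":0,"wz":0}]'
python3 - <<'E'
from h import *
import time
print(np.mean([arm.get_state()["force"] for _ in range(5)],0))
E
```

```text
t: 25.1
eef_pos: [0.682, 0.0362, 0.1963]
ee_rot: [3.141, -0.0, 3.061]
force: [0.4, 0.1, -0.4]
width: 0.0005
gripper_force: 0.0
[ 0.37662509  0.14361627 -0.42174594]
```

```bash
python3 -m crank '[{"dx":0,"dy":0,"dz":0.1,"wx":0,"wy":0,"wz":0},{"dx":0,"dy":0,"dz":0.2,"wx":0,"wy":0,"wz":0},{"dx":0,"dy":0,"dz":0.3,"wx":0,"wy":0,"wz":0},{"dx":0,"dy":0,"dz":0.4,"wx":0,"wy":0,"wz":0},{"dx":0,"dy":0,"dz":0.5,"wx":0,"wy":0,"wz":0},{"dx":0,"dy":0,"dz":0.55,"wx":0,"wy":0,"wz":0},{"dx":0,"dy":0,"dz":0.6,"wx":0,"wy":0,"wz":0},{"dx":0,"dy":0,"dz":0.6,"wx":0,"wy":0,"wz":0},{"dx":0,"dy":0,"dz":0.6,"wx":0,"wy":0,"wz":0},{"dx":0,"dy":0,"dz":0.6,"wx":0,"wy":0,"wz":0}]'
python3 - <<'E'
from h import *
print(arm.get_state()["force"],arm.get_state()["eef_pos"])
im=arm.grab_frame("top")
a=im[130:250,270:370];b=arm.grab_frame("scene")[180:270,240:350]
cv2.imwrite("pics/p1.png",np.hstack([cv2.resize(a,(400,480)),cv2.resize(b,(400,480))])[:,:,::-1])
print(arm.get_state()["force"],arm.get_state()["eef_pos"])
E
```

```text
t: 26.35
eef_pos: [0.6822, 0.0362, 0.1906]
ee_rot: [3.141, -0.0, 3.061]
force: [0.1, -1.0, -0.5]
width: 0.0004
gripper_force: 0.0
[ 0.13808004 -1.00920368 -0.48307436] [0.68218435 0.03617142 0.19057369]
[ 0.38083806  0.29339809 -0.54165369] [0.68212979 0.03616747 0.19054459]
```

View pics/p1.png

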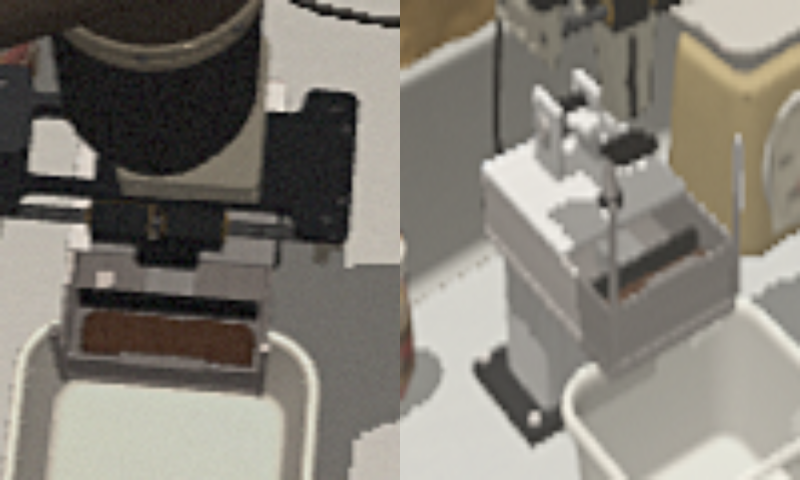

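```bash
python3 - <<'E'
from h import *
p=arm.get_state()["eef_pos"]
for c,o,s in (("scene",[240,180],[400/110,480/90]),("top",[270,130],[4,4])):
    u=uv(c,[p,D+.037*xp+[0,0,.201],D+.037*xp+[0,0,.188],p+[0,0,.066]]);print(c,u.round(1).tolist(),((u-o)*s).round().tolist())
arm.grab_frame("scene");print([(np.round(d["centre"],4).tolist(),round(d["confidence"],2)) for n in ("trigger_pad",) for d in arm.mark_of("scene",n)])
im=arm.grab_frame("scene")[150:270,240:360]
cv2.imwrite("pics/p2.png",cv2.resize(im,(600,600),interpolation=cv2.INTER_CUBIC)[:,:,::-1])
E
```

```text
scene [[302.3, 209.5], [303.5, 206.4], [303.6, 210.5], [301.9, 188.4]] [[227.0, 157.0], [231.0, 141.0], [231.0, 163.0], [225.0, 45.0]]
top [[311.3, 188.7], [312.0, 188.5], [312.1, 190.5], [310.8, 178.3]] [[165.0, 235.0], [168.0, 234.0], [168.0, 242.0], [163.0, 193.0]]
[([0.679, 0.0317, 0.2058], 0.68), ([0.3653, 0.3787, 0.1414], 0.49)]
```

View pics/p2.png

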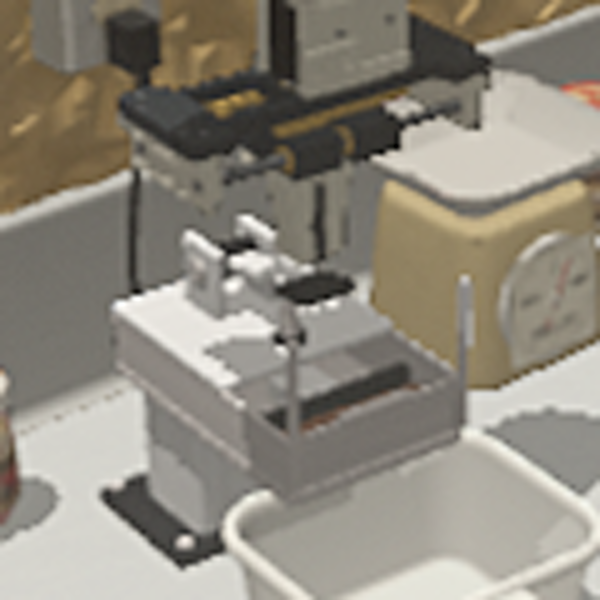

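The scene view shows the closed gripper over the trigger pad at about (315,285), but the force reading shows no clear contact yet. From here I'll work by force and numeric image checks.

```bash
python3 - <<'E'
from h import *
F=[]
a=cv2.imread("pics/scene0.png")
for i in range(3):
    im=arm.grab_frame("scene")[:,:,::-1];F.append(arm.get_state()["force"])
print("F",np.mean(F,0))
for n in ("gate","trigger","pusher"): print(n,[(np.round(d["centre"],4).tolist(),round(d["confidence"],2)) for d in arm.find_in("scene",n)])
# pad and gate strip columns, before / now (gray)
g0=cv2.cvtColor(a,6).astype(int);g1=cv2.cvtColor(np.ascontiguousarray(im),6).astype(int)
for c in (296,303,310): print("pad col",c,"\n",g0[196:216,c],"\n",g1[196:216,c])
for c in (312,320): print("gate col",c,"\n",g0[216:250,c],"\n",g1[216:250,c])
E
```

```text
F [ 0.19121482 -0.16967683 -0.5217406 ]
gate [([0.621, 0.0343, 0.1327], 0.87), ([0.3264, 0.3822, 0.092], 0.83)]
trigger [([0.3896, 0.3755, 0.1377], 0.61)]
pusher [([0.6677, 0.0353, 0.1319], 0.61), ([0.3554, 0.3791, 0.092], 0.55)]
pad col 296 
 [ 96  98  95 124 212 209 209 212 217 224 162  51  40  88 124 131 129 128
 127 120] 
 [115 114 116 116 129 196 183 153 151 204 160  59  39  97 141 134 130 135
 135 126]
pad col 303 
 [104 105 104 104 103 103 104 104  67  45  57  55  56  44  85 215 226 223
 206 159] 
 [ 49  62  65  77  82  70  77 112  79  45  55  54  52  48 104 210 187 157
 159 160]
pad col 310 
 [104 104 104 104 104 106 105 105 109 114  79  47 141 214 223 218 217 217
 216 220] 
 [118 117 118 119 116 118 116 116 121 127  85  54 156 175 161 158 159 158
 158 158]
gate col 312 
 [226 180 106  94  97  97 104 123 134 100  59  49  50  49 129 197 171 110
  96 101  99 102 102 102 101 100 103 154 132 102 124 131 131 130] 
 [162 144 116 107 109 109 118 135 150 111  61  58  58  56  95 138 134 114
 113 114 113 114 113 114 113 112 119 135 123 117 150 159 158 157]
gate col 320 
 [156 199 156 116 126 130 101  57  46  48  51 119 197 170 107  98 101 102
 101 101 103 101  99 104 167 131 109 192 190 143 122 128 129 132] 
 [147 142 117 107 111 116  90  58  54  56  59  88 138 135 114 113 114 114
 112 115 114 112 112 118 137 123 117 166 174 161 156 158 158 158]
```

```bash
cat > chk.py <<'E'
from h import *
F=[]
for i in range(2):
    im=arm.grab_frame("scene");F.append(arm.get_state()["force"])
print("F",np.mean(F,0),arm.get_state()["eef_pos"],arm.get_state()["t"])
g=cv2.cvtColor(im,7).astype(int)
print("pad303",g[196:222,303]);print("pad310",g[196:222,310]);print("gate320",g[205:250,320])
print([(np.round(d["centre"],4).tolist(),round(d["confidence"],2)) for n in ("gate","pusher") for d in arm.find_in("scene",n)])
E
python3 -m crank '[{"dx":0,"dy":0,"dz":0.1,"wx":0,"wy":0,"wz":0},{"dx":0,"dy":0,"dz":0.2,"wx":0,"wy":0,"wz":0},{"dx":0,"dy":0,"dz":0.3,"wx":0,"wy":0,"wz":0},{"dx":0,"dy":0,"dz":0.4,"wx":0,"wy":0,"wz":0},{"dx":0,"dy":0,"dz":0.5,"wx":0,"wy":0,"wz":0},{"dx":0,"dy":0,"dz":0.6,"wx":0,"wy":0,"wz":0},{"dx":0,"dy":0,"dz":0.7,"wx":0,"wy":0,"wz":0},{"dx":0,"dy":0,"dz":0.8,"wx":0,"wy":0,"wz":0},{"dx":0,"dy":0,"dz":0.8,"wx":0,"wy":0,"wz":0},{"dx":0,"dy":0,"dz":0.8,"wx":0,"wy":0,"wz":0}]'; python3 chk.py
```

```text
t: 28.15
eef_pos: [0.6822, 0.0362, 0.1826]
ee_rot: [3.141, -0.0, 3.061]
force: [0.4, 0.4, -0.3]
width: 0.0001
gripper_force: 0.0
F [-0.43134225  0.03050167  0.22541289] [0.68217765 0.036167   0.18260066] 28.25
pad303 [ 47  44  43  60  78  83  84  84  68  52  57  54  55  46 103 211 187 156
 159 159 159 158 159 160 148 129]
pad310 [118 117 119 118 118 120 118 116 122 127  87  54 157 174 163 158 159 160
 158 158 160 161 140 113 107 123]
gate320 [131 130 129 130 128 130 130 128 129 128 128 146 143 116 108 111 115  89
  60  54  55  55  91 137 137 114 112 114 113 113 114 116 113 112 118 137
 121 119 168 174 161 157 158 159 159]
[([0.6188, 0.0319, 0.1339], 0.59), ([0.6671, 0.0348, 0.1314], 0.7), ([0.3543, 0.3787, 0.0939], 0.59)]
```

```bash
python3 -m crank '[{"dx":0,"dy":0,"dz":0.1,"wx":0,"wy":0,"wz":0},{"dx":0,"dy":0,"dz":0.2,"wx":0,"wy":0,"wz":0},{"dx":0,"dy":0,"dz":0.3,"wx":0,"wy":0,"wz":0},{"dx":0,"dy":0,"dz":0.4,"wx":0,"wy":0,"wz":0},{"dx":0,"dy":0,"dz":0.5,"wx":0,"wy":0,"wz":0},{"dx":0,"dy":0,"dz":0.6,"wx":0,"wy":0,"wz":0},{"dx":0,"dy":0,"dz":0.7,"wx":0,"wy":0,"wz":0},{"dx":0,"dy":0,"dz":0.8,"wx":0,"wy":0,"wz":0},{"dx":0,"dy":0,"dz":0.8,"wx":0,"wy":0,"wz":0},{"dx":0,"dy":0,"dz":0.8,"wx":0,"wy":0,"wz":0}]'; python3 chk.py
```

```text
t: 29.6
eef_pos: [0.6821, 0.0362, 0.1747]
ee_rot: [3.141, -0.0, 3.061]
force: [-1.6, 0.7, 1.9]
width: 0.0002
gripper_force: 1.1
F [-1.43841321  0.19013359  2.09120176] [0.6821185  0.03619437 0.17463892] 29.7
pad303 [ 66  66  56  46  43  49  75  84  83  85  86  63  49  48  37 144 164 160
 160 158 159 158 158 161 147 129]
pad310 [116 117 117 118 120 119 121 119 122 151 153  95 143 173 163 158 160 159
 159 159 160 162 141 114 108 124]
gate320 [130 131 129 130 129 129 130 130 130 129 128 147 143 116 107 111 116  89
  59  54  54  55 137 146 118 111 115 111 114 113 115 114 113 111 131 140
 119 118 168 175 162 157 159 159 159]
[([0.3277, 0.3851, 0.0944], 0.77), ([0.6167, 0.0339, 0.1373], 0.61), ([0.3537, 0.3799, 0.0929], 0.65), ([0.6647, 0.0343, 0.1321], 0.48)]
```

```bash
python3 -m crank '[{"dx":0,"dy":0,"dz":0.1,"wx":0,"wy":0,"wz":0},{"dx":0,"dy":0,"dz":0.2,"wx":0,"wy":0,"wz":0},{"dx":0,"dy":0,"dz":0.3,"wx":0,"wy":0,"wz":0},{"dx":0,"dy":0,"dz":0.4,"wx":0,"wy":0,"wz":0},{"dx":0,"dy":0,"dz":0.5,"wx":0,"wy":0,"wz":0},{"dx":0,"dy":0,"dz":0.6,"wx":0,"wy":0,"wz":0},{"dx":0,"dy":0,"dz":0.65,"wx":0,"wy":0,"wz":0},{"dx":0,"dy":0,"dz":0.7,"wx":0,"wy":0,"wz":0},{"dx":0,"dy":0,"dz":0.7,"wx":0,"wy":0,"wz":0},{"dx":0,"dy":0,"dz":0.7,"wx":0,"wy":0,"wz":0}]'; python3 chk.py
```

```text
t: 31.05
eef_pos: [0.6821, 0.0362, 0.1676]
ee_rot: [3.141, -0.0, 3.061]
force: [-1.4, -0.3, 3.6]
width: 0.0005
gripper_force: 1.5
F [-2.14028171  0.02829573  3.45898962] [0.68213797 0.03618289 0.16753771] 31.15
pad303 [ 61  65  65  80  66  45  44  45  60  78  85  85  87  72  55  54  51  70
 153 166 161 160 158 160 148 130]
pad310 [115 115 116 117 119 119 118 119 119 142 169 195 185 109  24 120 162 163
 160 159 160 161 141 113 106 124]
gate320 [132 130 131 130 130 130 130 131 128 129 128 147 143 117 107 111 114  85
 134 147 120 111 115 112 112 116 116 114 113 116  98  79  73 118 143 143
 120 119 169 167 157 159 159 160 160]
[([0.3273, 0.3869, 0.0902], 0.82), ([0.6191, 0.0397, 0.1506], 0.61), ([0.3526, 0.3791, 0.0934], 0.55)]
```

```bash
python3 -m crank '[{"dx":0,"dy":0,"dz":0.03,"wx":0,"wy":0,"wz":0},{"dx":0,"dy":0,"dz":0.06,"wx":0,"wy":0,"wz":0},{"dx":0,"dy":0,"dz":0.09,"wx":0,"wy":0,"wz":0},{"dx":0,"dy":0,"dz":0.12,"wx":0,"wy":0,"wz":0},{"dx":0,"dy":0,"dz":0.15,"wx":0,"wy":0,"wz":0},{"dx":0,"dy":0,"dz":0.18,"wx":0,"wy":0,"wz":0},{"dx":0,"dy":0,"dz":0.2,"wx":0,"wy":0,"wz":0},{"dx":0,"dy":0,"dz":0.2,"wx":0,"wy":0,"wz":0},{"dx":0,"dy":0,"dz":0.2,"wx":0,"wy":0,"wz":0},{"dx":0,"dy":0,"dz":0.2,"wx":0,"wy":0,"wz":0}]'; python3 chk.py
```

```text
t: 32.5
eef_pos: [0.6821, 0.0362, 0.1655]
ee_rot: [3.141, -0.0, 3.061]
force: [-1.8, 0.1, 3.7]
width: 0.0006
gripper_force: 1.6
F [-2.50060503 -0.72403691  3.42653504] [0.68214227 0.03618525 0.1655482 ] 32.6
pad303 [ 64  65  66  76  84  63  48  43  62  78  85  85  85  77  58  53  53  48
  73 152 165 160 160 161 148 130]
pad310 [110 116 116 117 117 119 118 119 120 142 168 192 208 153  52  39 122 159
 162 160 160 161 140 112 108 125]
gate320 [130 129 131 130 130 130 129 129 130 128 129 148 143 117 108 111 113 137
 140 117 109 115 112 113 114 115 115 114 118 100  78  79  73 118 144 142
 120 119 169 167 159 159 158 161 160]
[([0.6168, 0.0354, 0.153], 0.67), ([0.3298, 0.3854, 0.0933], 0.6), ([0.3519, 0.3805, 0.0931], 0.83), ([0.3523, 0.1165, 0.0128], 0.59)]
```

```bash
python3 -m crank '[{"dx":0,"dy":0,"dz":0.02,"wx":0,"wy":0,"wz":0},{"dx":0,"dy":0,"dz":0.04,"wx":0,"wy":0,"wz":0},{"dx":0,"dy":0,"dz":0.06,"wx":0,"wy":0,"wz":0},{"dx":0,"dy":0,"dz":0.08,"wx":0,"wy":0,"wz":0},{"dx":0,"dy":0,"dz":0.1,"wx":0,"wy":0,"wz":0},{"dx":0,"dy":0,"dz":0.12,"wx":0,"wy":0,"wz":0},{"dx":0,"dy":0,"dz":0.14,"wx":0,"wy":0,"wz":0},{"dx":0,"dy":0,"dz":0.16,"wx":0,"wy":0,"wz":0},{"dx":0,"dy":0,"dz":0.16,"wx":0,"wy":0,"wz":0},{"dx":0,"dy":0,"dz":0.16,"wx":0,"wy":0,"wz":0}]'; python3 chk.py
```

```text
t: 33.95
eef_pos: [0.6821, 0.0362, 0.1639]
ee_rot: [3.141, -0.0, 3.061]
force: [-1.9, 0.6, 3.9]
width: 0.0004
gripper_force: 1.7
F [-2.45650023  0.52541557  3.12268375] [0.68212982 0.03618056 0.16393474] 34.05
pad303 [ 66  62  63  78  85  64  45  43  43  58  80  85  86  88  68  55  54  53
  41 124 160 161 160 160 148 130]
pad310 [113 116 115 117 119 119 119 117 119 142 170 191 207 165  74  35  61 151
 166 160 160 161 142 112 107 125]
gate320 [131 130 130 131 130 130 130 129 129 129 128 148 144 116 107 105 140 142
 119 111 115 111 113 113 115 114 114 118 102  81  78  78  75 119 142 143
 121 118 170 167 158 158 159 160 160]
[([0.3264, 0.3863, 0.0931], 0.77), ([0.7244, 0.0382, 0.1895], 0.74), ([0.6191, 0.0382, 0.159], 0.63), ([0.3545, 0.3822, 0.0931], 0.81), ([0.7196, 0.0364, 0.1945], 0.46)]
```

```bash
python3 -m crank '[{"dx":0,"dy":0,"dz":0.02,"wx":0,"wy":0,"wz":0},{"dx":0,"dy":0,"dz":0.04,"wx":0,"wy":0,"wz":0},{"dx":0,"dy":0,"dz":0.06,"wx":0,"wy":0,"wz":0},{"dx":0,"dy":0,"dz":0.08,"wx":0,"wy":0,"wz":0},{"dx":0,"dy":0,"dz":0.1,"wx":0,"wy":0,"wz":0},{"dx":0,"dy":0,"dz":0.11,"wx":0,"wy":0,"wz":0},{"dx":0,"dy":0,"dz":0.12,"wx":0,"wy":0,"wz":0},{"dx":0,"dy":0,"dz":0.13,"wx":0,"wy":0,"wz":0},{"dx":0,"dy":0,"dz":0.13,"wx":0,"wy":0,"wz":0},{"dx":0,"dy":0,"dz":0.13,"wx":0,"wy":0,"wz":0}]'; python3 chk.py
```

```text
t: 35.4
eef_pos: [0.6821, 0.0362, 0.1626]
ee_rot: [3.141, -0.0, 3.061]
force: [-2.7, 0.7, 3.6]
width: 0.0003
gripper_force: 1.7
F [-2.3586845  -0.19293666  3.30951204] [0.68214762 0.03618841 0.16262337] 35.5
pad303 [ 69  66  64  77  82  86  65  45  44  61  81  84  84  86  77  61  53  55
  50  66 150 163 160 161 148 129]
pad310 [ 96 109 117 114 117 117 118 118 118 142 169 191 205 184 118  48  31 120
 159 161 160 162 141 112 107 124]
gate320 [131 131 130 129 129 132 130 130 130 129 128 147 144 116 106 128 141 121
 112 113 113 113 115 114 115 112 116 111  92  79  78  80  75 117 143 144
 120 118 170 167 157 158 158 160 160]
[([0.6191, 0.0392, 0.1564], 0.72), ([0.6023, 0.035, 0.044], 0.64), ([0.3271, 0.3853, 0.0932], 0.6), ([0.6939, 0.0475, 0.1308], 0.38), ([0.6926, 0.0456, 0.1292], 0.5), ([0.354, 0.3768, 0.0949], 0.5), ([0.618, 0.0378, 0.1564], 0.45)]
```

```bash
python3 -m crank '[{"dx":0,"dy":0,"dz":0.02,"wx":0,"wy":0,"wz":0},{"dx":0,"dy":0,"dz":0.04,"wx":0,"wy":0,"wz":0},{"dx":0,"dy":0,"dz":0.06,"wx":0,"wy":0,"wz":0},{"dx":0,"dy":0,"dz":0.07,"wx":0,"wy":0,"wz":0},{"dx":0,"dy":0,"dz":0.08,"wx":0,"wy":0,"wz":0},{"dx":0,"dy":0,"dz":0.09,"wx":0,"wy":0,"wz":0},{"dx":0,"dy":0,"dz":0.1,"wx":0,"wy":0,"wz":0},{"dx":0,"dy":0,"dz":0.1,"wx":0,"wy":0,"wz":0},{"dx":0,"dy":0,"dz":0.1,"wx":0,"wy":0,"wz":0},{"dx":0,"dy":0,"dz":0.1,"wx":0,"wy":0,"wz":0}]'; python3 chk.py
```

```text
t: 36.85
eef_pos: [0.6821, 0.0362, 0.1616]
ee_rot: [3.141, -0.0, 3.061]
force: [-2.8, 0.4, 3.2]
width: 0.0005
gripper_force: 1.8
F [-3.01882932  0.57066907  3.40904477] [0.68211334 0.03618691 0.16158568] 36.95
pad303 [ 75  64  64  77  85  83  66  47  46  52  63  78  85  86  87  68  51  55
  55  38 136 161 161 162 148 129]
pad310 [104 112 115 116 117 116 119 118 120 143 169 191 203 190 137  64  35  81
 151 163 161 162 141 113 108 124]
gate320 [132 131 131 131 130 130 130 129 129 130 127 148 144 115 110 137 134 114
 111 113 113 113 113 115 113 114 119  99  84  80  79  80  76 118 142 143
 121 119 169 166 158 158 159 160 160]
[([0.6176, 0.0374, 0.1611], 0.93), ([0.3247, 0.3851, 0.0917], 0.79), ([0.6223, 0.0387, 0.1595], 0.7), ([0.3546, 0.3799, 0.0944], 0.57)]
```

```bash
python3 -m crank '[{"dx":0,"dy":0,"dz":0.01,"wx":0,"wy":0,"wz":0},{"dx":0,"dy":0,"dz":0.02,"wx":0,"wy":0,"wz":0},{"dx":0,"dy":0,"dz":0.03,"wx":0,"wy":0,"wz":0},{"dx":0,"dy":0,"dz":0.04,"wx":0,"wy":0,"wz":0},{"dx":0,"dy":0,"dz":0.05,"wx":0,"wy":0,"wz":0},{"dx":0,"dy":0,"dz":0.06,"wx":0,"wy":0,"wz":0},{"dx":0,"dy":0,"dz":0.07,"wx":0,"wy":0,"wz":0},{"dx":0,"dy":0,"dz":0.08,"wx":0,"wy":0,"wz":0},{"dx":0,"dy":0,"dz":0.08,"wx":0,"wy":0,"wz":0},{"dx":0,"dy":0,"dz":0.08,"wx":0,"wy":0,"wz":0}]'; python3 chk.py
```

```text
t: 38.3
eef_pos: [0.6821, 0.0362, 0.1608]
ee_rot: [3.141, -0.0, 3.061]
force: [-3.3, 0.7, 3.4]
width: 0.0005
gripper_force: 1.9
F [-2.78060883 -0.0631419   3.7428649 ] [0.68212846 0.03621132 0.16080048] 38.4
pad303 [ 80  66  62  78  84  82  74  51  42  45  59  78  85  85  87  70  54  55
  53  43 127 160 161 162 147 131]
pad310 [107 112 117 115 117 119 119 119 119 143 170 191 204 188 137  70  35  63
 151 165 161 162 142 112 107 124]
gate320 [131 130 130 130 130 132 129 129 130 129 127 148 143 114 125 140 120 112
 114 112 111 115 114 113 113 113 109  95  84  81  78  80  74 118 143 143
 121 118 168 167 159 157 157 160 161]
[([0.3269, 0.3844, 0.0929], 0.89), ([0.6208, 0.0366, 0.1636], 0.64), ([0.3992, 0.0331, 0.013], 0.16), ([0.3547, 0.3806, 0.0954], 0.51), ([0.6955, 0.0492, 0.1332], 0.37)]
```

```bash
python3 -m crank '[{"dx":0,"dy":0,"dz":0.01,"wx":0,"wy":0,"wz":0},{"dx":0,"dy":0,"dz":0.02,"wx":0,"wy":0,"wz":0},{"dx":0,"dy":0,"dz":0.03,"wx":0,"wy":0,"wz":0},{"dx":0,"dy":0,"dz":0.04,"wx":0,"wy":0,"wz":0},{"dx":0,"dy":0,"dz":0.05,"wx":0,"wy":0,"wz":0},{"dx":0,"dy":0,"dz":0.06,"wx":0,"wy":0,"wz":0},{"dx":0,"dy":0,"dz":0.06,"wx":0,"wy":0,"wz":0},{"dx":0,"dy":0,"dz":0.06,"wx":0,"wy":0,"wz":0},{"dx":0,"dy":0,"dz":0.06,"wx":0,"wy":0,"wz":0},{"dx":0,"dy":0,"dz":0.06,"wx":0,"wy":0,"wz":0}]'; python3 chk.py
```

```text
t: 39.75
eef_pos: [0.6821, 0.0362, 0.1604]
ee_rot: [3.141, -0.0, 3.061]
force: [-3.9, 0.1, 5.0]
width: 0.0001
gripper_force: 2.8
F [-3.36201295  0.77941695  5.7317148 ] [0.68209449 0.03614398 0.1604377 ] 39.85
pad303 [ 77  67  66  77  83  84  72  57  45  44  61  80  85  84  86  78  61  55
  54  49  86 153 163 162 148 129]
pad310 [105 113 116 115 117 118 117 119 119 142 170 192 203 186 156  96  40  59
 151 165 162 162 141 113 107 125]
gate320 [131 130 130 130 131 130 130 130 130 129 128 148 143 113 136 141 116 108
 114 113 112 114 115 112 113 117 102  87  87  80  78  80  75 119 143 143
 121 118 169 167 158 158 160 160 161]
[([0.6205, 0.0384, 0.1626], 0.89), ([0.3292, 0.387, 0.0923], 0.73), ([0.7146, 0.0626, 0.145], 0.22), ([0.355, 0.3812, 0.0947], 0.83), ([0.7208, 0.0341, 0.1908], 0.45), ([0.693, 0.0513, 0.1307], 0.44)]
```

The force has stepped up to about 5.5 N and the gate is about 27 mm up, so this is the pressure point. I'll hold for more than 2 s.

```bash
for i in 1 2; do python3 -m crank '[{"dx":0,"dy":0,"dz":0,"wx":0,"wy":0,"wz":0},{"dx":0,"dy":0,"dz":0,"wx":0,"wy":0,"wz":0},{"dx":0,"dy":0,"dz":0,"wx":0,"wy":0,"wz":0},{"dx":0,"dy":0,"dz":0,"wx":0,"wy":0,"wz":0},{"dx":0,"dy":0,"dz":0,"wx":0,"wy":0,"wz":0},{"dx":0,"dy":0,"dz":0,"wx":0,"wy":0,"wz":0},{"dx":0,"dy":0,"dz":0,"wx":0,"wy":0,"wz":0},{"dx":0,"dy":0,"dz":0,"wx":0,"wy":0,"wz":0},{"dx":0,"dy":0,"dz":0,"wx":0,"wy":0,"wz":0},{"dx":0,"dy":0,"dz":0,"wx":0,"wy":0,"wz":0}]'; done
python3 -m crank '[{"dx":0,"dy":0,"dz":0.2,"wx":0,"wy":0,"wz":0},{"dx":0,"dy":0,"dz":0.4,"wx":0,"wy":0,"wz":0},{"dx":0,"dy":0,"dz":0.6,"wx":0,"wy":0,"wz":0},{"dx":0,"dy":0,"dz":0.8,"wx":0,"wy":0,"wz":0},{"dx":0,"dy":0,"dz":1,"wx":0,"wy":0,"wz":0},{"dx":0,"dy":0,"dz":1.2,"wx":0,"wy":0,"wz":0},{"dx":0,"dy":0,"dz":1.4,"wx":0,"wy":0,"wz":0},{"dx":0,"dy":0,"dz":1.6,"wx":0,"wy":0,"wz":0},{"dx":0,"dy":0,"dz":1.75,"wx":0,"wy":0,"wz":0},{"dx":0,"dy":0,"dz":1.85,"wx":0,"wy":0,"wz":0}]'; python3 chk.py
```

```text
t: 41.2
eef_pos: [0.6821, 0.0362, 0.1604]
ee_rot: [3.141, -0.0, 3.061]
force: [-3.6, -0.2, 5.7]
width: 0.0005
gripper_force: 2.8
t: 42.45
eef_pos: [0.6821, 0.0362, 0.1604]
ee_rot: [3.141, -0.0, 3.061]
force: [-3.3, -0.2, 5.2]
width: 0.0009
gripper_force: 2.8
t: 43.7
eef_pos: [0.6825, 0.0361, 0.1441]
ee_rot: [3.141, 0.002, 3.062]
force: [-8.5, 1.8, 16.4]
width: 0.0005
gripper_force: 9.1
F [-8.03073247  1.3862398  16.76995743] [0.68252614 0.03613192 0.14409012] 43.8
pad303 [ 55  57  54  51  72  84  83  81  83  85  84  86  64  47  43  61  81  84
  79 134 123 111 113 113 112 113]
pad310 [ 61  59 114 126 113 107  99 111 117 141 170 191 203 182 165 156 143 123
 110 112 113 111 114 111 113 112]
gate320 [131 131 130 138 133 112 110 112 111 112 112 114 112 112 112 111 110 112
 111 112 111 110 110 129 144 149 128  78  57  63  61  62  63  58  74 133
 124 119 170 168 158 158 158 160 160]
[([0.3263, 0.3869, 0.0925], 0.71), ([0.6183, 0.04, 0.1979], 0.58), ([0.6194, 0.0432, 0.1302], 0.81), ([0.7372, 0.0377, 0.1796], 0.73), ([0.3561, 0.3791, 0.0929], 0.64)]
```

```bash
python3 -m crank '[{"dx":0,"dy":0,"dz":0.05,"wx":0,"wy":0,"wz":0},{"dx":0,"dy":0,"dz":0.1,"wx":0,"wy":0,"wz":0},{"dx":0,"dy":0,"dz":0.15,"wx":0,"wy":0,"wz":0},{"dx":0,"dy":0,"dz":0.2,"wx":0,"wy":0,"wz":0},{"dx":0,"dy":0,"dz":0.25,"wx":0,"wy":0,"wz":0},{"dx":0,"dy":0,"dz":0.25,"wx":0,"wy":0,"wz":0},{"dx":0,"dy":0,"dz":0.25,"wx":0,"wy":0,"wz":0},{"dx":0,"dy":0,"dz":0.25,"wx":0,"wy":0,"wz":0},{"dx":0,"dy":0,"dz":0.25,"wx":0,"wy":0,"wz":0},{"dx":0,"dy":0,"dz":0.25,"wx":0,"wy":0,"wz":0}]'; python3 chk.py; python3 - <<'E'
from h import *
for c in ("top","scene"):
    arm.grab_frame(c);print(c,[(n,np.round(d["centre"],4).tolist(),round(d["confidence"],2)) for n in ("choc_bar","clear_tub") for d in arm.find_in(c,n)+arm.mark_of(c,n)])
E
```

```text
t: 45.15
eef_pos: [0.6828, 0.0361, 0.1421]
ee_rot: [3.141, 0.003, 3.062]
force: [-8.2, 1.7, 18.3]
width: 0.0005
gripper_force: 9.5
F [-8.03053882  0.39731714 17.76321859] [0.68280414 0.03612812 0.1421037 ] 45.25
pad303 [ 53  53  55  55  50  70  74  66  63  79  83  84  65  47  46  43  57  87
 130 122 113 112 113 111 111 111]
pad310 [ 72  51  71 119 117 107 100 111 118 143 168 191 204 178 145 134 115 109
 114 112 112 110 112 113 110 110]
gate320 [128 178 161 122 109 113 112 110 113 114 113 111 110 116 109 110 112 112
 112 111 112 111 110 127 142 144 145 143  95  55  61  61  63  63  63  62
  97 122 170 167 158 158 159 160 160]
[([0.6189, 0.0395, 0.2046], 0.7), ([0.326, 0.3875, 0.0928], 0.64), ([0.6202, 0.0433, 0.1276], 0.57)]
top [('choc_bar', [0.5882, 0.0366, 0.0275], 0.64), ('choc_bar', [0.3356, 0.0749, 0.0102], 0.31), ('choc_bar', [0.6179, 0.0401, 0.1311], 0.25), ('choc_bar', [0.5917, 0.036, 0.0291], 0.96), ('clear_tub', [0.5804, 0.0419, 0.0014], 0.78), ('clear_tub', [0.5828, 0.0429, -0.0], 0.59)]
scene [('choc_bar', [0.6196, 0.0441, 0.1303], 0.23), ('choc_bar', [0.588, 0.0314, 0.0274], 0.56), ('clear_tub', [0.5941, 0.0376, 0.0473], 0.92), ('clear_tub', [0.5824, 0.0399, -0.0022], 0.94), ('clear_tub', [0.5569, 0.2759, 0.0023], 0.73)]
```

The bar is in the tub. I'll push a little further to be sure the stop is reached, then release.

```bash
python3 -m crank '[{"dx":0,"dy":0,"dz":0.04,"wx":0,"wy":0,"wz":0},{"dx":0,"dy":0,"dz":0.08,"wx":0,"wy":0,"wz":0},{"dx":0,"dy":0,"dz":0.12,"wx":0,"wy":0,"wz":0},{"dx":0,"dy":0,"dz":0.16,"wx":0,"wy":0,"wz":0},{"dx":0,"dy":0,"dz":0.2,"wx":0,"wy":0,"wz":0},{"dx":0,"dy":0,"dz":0.2,"wx":0,"wy":0,"wz":0},{"dx":0,"dy":0,"dz":0.2,"wx":0,"wy":0,"wz":0},{"dx":0,"dy":0,"dz":0.2,"wx":0,"wy":0,"wz":0},{"dx":0,"dy":0,"dz":0.2,"wx":0,"wy":0,"wz":0},{"dx":0,"dy":0,"dz":0.2,"wx":0,"wy":0,"wz":0}]'; python3 chk.py
```

```text
t: 47.1
eef_pos: [0.683, 0.0361, 0.1419]
ee_rot: [3.141, 0.004, 3.063]
force: [-12.6, 1.3, 25.4]
width: 0.0002
gripper_force: 14.3
F [-12.02901188   1.39100007  26.24718221] [0.68295279 0.0360834  0.14180435] 47.2
pad303 [ 55  54  56  55  51  83  79  69  65  79  83  86  65  46  45  43  58  88
 128 123 112 113 112 111 112 110]
pad310 [ 70  52  72 117 116 107 101 112 117 141 168 191 204 178 146 133 113 110
 110 111 110 112 113 112 111 111]
gate320 [128 163 154 122 110 111 113 112 112 113 114 112 111 116 107 111 112 112
 110 111 111 112 111 128 143 146 145 143 101  60  60  62  62  63  59  56
  98 123 171 167 158 159 159 160 160]
[([0.6216, 0.0429, 0.2058], 0.86), ([0.3274, 0.383, 0.0919], 0.84), ([0.6178, 0.0429, 0.1337], 0.79), ([0.3539, 0.3805, 0.0945], 0.78)]
```

Force rises without further travel, so the stop is reached. Now I'll release and back off.

```bash
python3 -m crank '[{"dx":0,"dy":0,"dz":-0.5,"wx":0,"wy":0,"wz":0},{"dx":0,"dy":0,"dz":-1,"wx":0,"wy":0,"wz":0},{"dx":0,"dy":0,"dz":-1.6,"wx":0,"wy":0,"wz":0},{"dx":0,"dy":0,"dz":-2.2,"wx":0,"wy":0,"wz":0},{"dx":0,"dy":0,"dz":-2.9,"wx":0,"wy":0,"wz":0},{"dx":0,"dy":0,"dz":-3.6,"wx":0,"wy":0,"wz":0},{"dx":0,"dy":0,"dz":-5,"wx":0,"wy":0,"wz":0},{"dx":0,"dy":0,"dz":-8,"wx":0,"wy":0,"wz":0},{"dx":0,"dy":0,"dz":-12,"wx":0,"wy":0,"wz":0},{"dx":0,"dy":0,"dz":-14,"wx":0,"wy":0,"wz":0}]'
python3 chk.py; python3 - <<'E'
from h import *
for c in ("top","scene"):
    arm.grab_frame(c);print(c,[(n,np.round(d["centre"],4).tolist(),round(d["confidence"],2)) for n in ("choc_bar","clear_tub","basket_tin","cream_tin","star_cutter","spatula","trigger_pad") for d in arm.mark_of(c,n)])
E
```

```text
t: 48.55
eef_pos: [0.6826, 0.0362, 0.2799]
ee_rot: [3.141, 0.002, 3.061]
force: [0.5, -0.1, 0.8]
width: 0.0007
gripper_force: 0.0
F [ 0.18709638 -0.57768581  1.99136286] [0.68312371 0.03629891 0.28040336] 48.65
pad303 [113 113 115 114 113 114 113 116  76  46  53  56  56  47  99 241 201 143
 199 177 150 154 155 158 146 128]
pad310 [114 114 114 115 116 116 115 115 121 125  85  53 155 171 160 156 157 157
 154 152 155 157 139 110 106 123]
gate320 [129 129 130 129 127 128 128 126 126 126 126 143 141 114 105 109 114  87
  57  53  55  50  72 134 133 112 110 113 110 112 113 112 110 111 116 134
 119 116 163 171 158 154 155 157 158]
[([0.6199, 0.0362, 0.131], 0.89), ([0.3316, 0.3845, 0.0917], 0.73), ([0.3548, 0.3785, 0.0957], 0.71), ([0.6655, 0.0337, 0.1289], 0.48)]
top [('choc_bar', [0.5952, 0.039, 0.0259], 0.68), ('basket_tin', [0.3698, 0.1226, -0.0019], 0.62), ('cream_tin', [0.3607, -0.3006, 0.0024], 0.67), ('star_cutter', [0.3951, 0.0358, 0.0022], 0.37), ('spatula', [0.3702, 0.1277, 0.0006], 0.59), ('trigger_pad', [0.6836, 0.0317, 0.1998], 0.79), ('trigger_pad', [0.3704, 0.3755, 0.1419], 0.61)]
scene [('choc_bar', [0.5948, 0.0333, 0.0261], 0.45), ('clear_tub', [0.5871, 0.0395, 0.0006], 0.65), ('basket_tin', [0.5593, 0.2759, 0.0012], 0.76), ('basket_tin', [0.3667, 0.1314, -0.0032], 0.35), ('star_cutter', [0.3976, 0.0342, 0.0028], 0.66), ('spatula', [0.3685, 0.1322, 0.0023], 0.73), ('trigger_pad', [0.3694, 0.3756, 0.1418], 0.55), ('trigger_pad', [0.6797, 0.0341, 0.2066], 0.45)]
```

```bash
python3 -c "
from station import arm
print(arm.job_done())"
```

```text
the job is handed in; nothing more can be done
None
```

The job is handed in: the tub stands about 2 mm from centred under the larger dispenser's mouth, the trigger was held about 2.5 s at the pressure point and then pressed to the stop, the bar dropped into the tub, the trigger sprang back, and the arm is clear of everything.

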